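# Free and press the locked start button of a goldsmith's dust extractor

### The arm

A 7-joint arm with a two-finger parallel gripper is mounted at the origin on the work surface. World frame = base frame: x ahead of the robot, y to its left, z up, the work surface at z = 0. Lengths are in m, angles in rad, forces in N, time in s.
With the tool pointing down it reaches from about 0.425 to 0.875 m from the base axis. Payload 4.7 kg.
Tool frame: the origin (TCP) lies between the finger pads; the fingertips stand 17 mm ahead of it and the grasp point (between the pads) lies 2 mm behind it (bot.tcp_to_tips is the distance from the TCP to the fingertips, in m); z points along the fingers, y is the line along which they close (so a half turn about z gives the same grasp; the last joint's range is limited). The gripper opens to 87 mm and grips with 3 to 60 N. Pads are 19 mm wide; open, the fingers measure 117 mm over their backs; the gripper's body (75 mm by 190 mm) begins 51 mm behind the grasp point.
Start: joints at [1.187, 0.321, -0.07, 1.45, 0.023, 1.371, -0.057], TCP at [0.252, -0.599, 0.24] pointing down, gripper open.
Joint ranges: [-2.86, 2.86], [-0.3, 2.09], [-1.38, 1.24], [0.06, 2.45], [-1.56, 4.7], [0.09, 2.05], [-2.69, 2.69]. Speed limits (rad/s): [2.57, 2.57, 3.14, 3.14, 3.14, 3.14, 3.14].

### API

Orientations are given as a unit quaternion [x, y, z, w].
In Python, from station import bot, vision gives the robot as it stands.
- The arm moves only by the tool play_rows, never from a script. Its argument "motion" is a list of rows, each an object with "linear": the shift along the tool's x, y, z in m, a list of three; "turn": the turn about the tool's z in degrees; "grip": the opening, from 0 (shut) to 1 (fully open). A call has exactly 10 rows; each row shifts and turns the commanded pose from where the row before left it, along the tool's axes as they then stand; what a row does not reach is not made up. A row lasts 1/10 s, in which the tool goes at most 50 mm and 8.59 degrees, less where a joint would pass 70% of its speed; a pose out of reach is approached as far as the arm can. A call is refused whole if a number of a shift passes 0.05 or a number of a turn 8.59, either way. A call with a gripper value outside its range is refused whole. The fingers move at their own pace and stop on an object; "grip_force" is the grip in N (left out, the last holds). Time passes only in rows, so rows that do not move let the fingers close, or fill a call up. It gives the time, the measured TCP pose, the force, the opening and the grip force at its end, in the units of the state.
- bot.state(): the state, without advancing time (a new reading comes with each control period).
- vision.snapshot(name): name is "scene" or "top" or "wrist"; returns the picture (420x560x3 uint8, red, green, blue); there is no depth.
- vision.calibration(name): a dict with "fx", "fy", "cx", "cy" (pixels), "k1" (the pictures are not rectified: a ray, as slopes to the right and down, at radius r is drawn at 1 + k1 r^2 times it, then the intrinsics apply), "R" (3x3) and "t" (3): a world point X has camera coordinates R X + t. Camera axes: x right, y down, z forward; pixel columns grow to the right and rows downward; lengths in m; the calibration is good to about 2 mm. A picture is of the moment at which its call begins: read the wrist's pose just before it. calibration takes no time and is no camera call; for the wrist camera it gives the pose at the moment of the call.
- bot.sign_off(): hands the job in; it is judged then, once.
The state is a dict: "time_s": time; "joint_pos": joint angles; "qvel": joint speeds; "effort": joint torques, N m; "tcp_pos": TCP position; "eef_rot": TCP orientation; "contact_force": force on the tool from outside, world axes, zero at the start; "ft_torque": the same for the moment, N m; "width": finger opening in m; "grasp_force": force on a finger pad.
Only numpy, scipy, OpenCV 4.12 (cv2) and the standard library are available. Lean on these libraries where they do the work, as an engineer would, in place of code of your own. Each camera call takes 0.05 s, during which the arm holds its last target. There are 200 camera calls.

### The job

Start the dust extractor: take the brass release pin out of its wooden block and push it through the small black-ringed hole in the sloping panel until the orange shutter springs aside. Put the pin tip down in the steel pot and let go of it, then press the green start button fully down and let it spring back up. Keep off the red stop button, keep the pot standing, and do not disturb the other things on the bench.

Things in the scene. Friction and masses are not known exactly. Their poses are not given: they have to be found in the camera images.
- console: Fixed control console with blue sides, 276 mm wide, 200 mm deep, 125 mm high at the back and 50 mm at its front edge. Origin: centre of its underside; its front faces its own -x.
- panel: White sloping front panel of the console, 130 mm up the slope, 260 mm wide, 20 mm thick. Origin: centre of its surface. Axes: z = outward normal, leaning 35 degrees from vertical towards the front; x = up the slope; y = sideways.
- access_hole (a point): Centre of the mouth of the small round hole, dia 12 mm, in the panel, circled by a flat black ring. It lies on the panel's surface, 85 mm to the +y side of its centre; axes as the panel's. The hole runs straight along -z. No finger fits it.
- latch (a joint): Hidden spring latch behind the hole: 0 = at rest, 0.012 m = end stop. Its flat plate, 22 mm across, lies 25 mm below the panel's surface at rest; the shutter is freed once it is pushed in 6 mm (31 mm deep). The push takes about 3 to 8 N.
- shutter (a joint): Travel of the orange shutter that covers the start button: 0 = shut and locked, 0.062 m = fully aside. When the latch is tripped a spring drives it sideways along the panel's -y and it stays there; it cannot be forced while locked.
- shutter_mid (a point): Middle of the top of the orange shutter (62 mm up the slope, 54 mm sideways, its top 19 mm above the panel), axes as the panel's. Shut, it stands 65 mm to the -y side of the access hole, right over the green button.
- start_top (a point): Centre of the top of the green start button, dia 28 mm, 65 mm to the -y side of the access hole, its top 12 mm above the panel; covered by the shutter at first. z = outward, along which it is pressed (into -z); axes as the panel's.
- start (a joint): Green start button: 0 = up, 0.006 m = fully down (needs about 5 N; it springs back up when let go).
- stop_top (a point): Centre of the top of the red stop button, same size and build as the green one, 120 mm to its -y side. Not to be pressed.
- stop (a joint): Red stop button: 0 = up, 0.006 m = fully down.
- block: Fixed pale wooden block, 80 x 80 x 75 mm high, with a 9 mm hole through its middle in which the release pin stands; four small steel burrs stand near its corners, at most 21 mm above its top. Origin: centre of its underside, z up.
- pin: Loose release pin, 145 mm long, 70 g. Origin at the tip of its thin steel shank, z along the pin towards the handle. Shank dia 6 mm from 0 to 65 mm, brass collar dia 24 mm from 65 to 70 mm, round brass handle dia 18 mm from 70 to 145 mm. At first it stands upright in the block, its collar on the block's top and its tip 10 mm above the table.
- pin_tip (a point): Tip of the pin's steel shank (the same point as the pin's origin).
- pot: Loose open steel pot, round, outer dia 84 mm, 85 mm high, wall 3 mm, inner floor 5 mm above its underside, 400 g. Origin: centre of its underside, z up. The pin leans in it with its handle sticking out.
- jar: Bystander: glass jar with white lid, dia 54 mm, 70 mm high, standing. Origin: centre of its underside.
- tin: Bystander: tin with yellow band, dia 60 mm, 60 mm high, standing. Origin: centre of its underside.
- mandrel: Bystander: tapered steel ring mandrel, 200 mm long, 28 mm thick at the butt, lying. Origin: middle of the butt end.
- bangle: Bystander: copper bangle lying flat, dia 68 mm, 8 mm high. Origin: centre of its underside.
- driver: Bystander: screwdriver lying on the bench. Origin on its underside.
- anvil: Bystander: square steel bench block, 70 x 70 x 30 mm. Origin: centre of its underside.
Things that resemble listed ones, but are neither listed nor needed, are in the scene too. Of the things like the pin, leave any that is blue, purple or turquoise; of the rest the smaller one is meant.

How it is judged:
By the outcome, as a careful person would: the job done as asked, in the order asked, and still so for the second after the job is handed in, with the robot touching nothing.
It also fails if it takes over 61 s, if anything falls off the work surface, if the arm or the gripper's body presses on something with over 40 N, if the wrist force passes 120 N, or if a joint passes its speed limit or range.

## Working session

There is one attempt and no reset: what is moved stays moved. The work goes in short steps, Python scripts to look and compute and a tool call to move; the robot and the scene stay as the last step left them, time stands still between calls to the robot, and variables do not carry over. Pictures are saved under pics/ and viewed, at most 10 in all, crops included, and the job is handed in when it is done.

Besides the shell and the picture viewer there is one more tool, called after "Call:" as name(argument=value, ...), one argument or row to a line, values as JSON. play_rows: Moves the arm, as the interface text tells. Its arguments: {"type":"object","properties":{"motion":{"type":"array","items":{"type":"object","properties":{"linear":{"type":"array","items":{"type":"number"}},"turn":{"type":"number"},"grip":{"type":"number"}}}},"grip_force":{"type":"number"}},"required":["motion"]}

```bash
mkdir -p pics; ls
python3 - <<'E'
from station import bot, vision
import cv2,numpy as np
print(bot.state())
for n in("scene","top"):
    im=vision.snapshot(n); cv2.imwrite(f"pics/{n}0.png",im[:,:,::-1]); c=vision.calibration(n); print(n,c)
a=cv2.imread("pics/scene0.png");b=cv2.imread("pics/top0.png")
E
```

```text
pics
{'time_s': 0.0, 'joint_pos': array([ 1.18708368,  0.32184959, -0.07011258,  1.45169996,  0.022611  ,
        1.37078889, -0.05689537]), 'qvel': array([ 4.12419832e-04, -1.35175080e-03, -1.05827360e-03, -3.24205621e-05,
       -1.93718775e-03, -4.03247053e-04, -3.52320914e-04]), 'effort': array([ 8.43800026e-04, -4.91284418e+01, -4.03367048e-01, -3.12529171e+01,
       -6.37397985e-02,  4.38465143e-02,  1.52259645e-04]), 'tcp_pos': array([ 0.25157353, -0.59876566,  0.23843191]), 'eef_rot': array([ 9.80276441e-01,  1.97628793e-01, -2.42691138e-04, -9.48480376e-04]), 'contact_force': array([ 0.05950822,  0.03471157, -0.64529598]), 'ft_torque': array([0.01918277, 0.00175087, 0.05033194]), 'grasp_force': 0.0, 'width': 0.0871402116551129}
scene {'fx': 492.6028218593341, 'fy': 492.6028218593341, 'cx': 285.8339578802377, 'cy': 215.435287189656, 'k1': -0.07376978992526197, 'R': array([[ 0.25199888,  0.96770607,  0.00644328],
       [ 0.75988322, -0.19374847, -0.62051513],
       [-0.59922788,  0.16126526, -0.78416801]]), 't': array([-0.117709  , -0.37034127,  1.59965256])}
top {'fx': 404.2497937846388, 'fy': 404.2497937846388, 'cx': 284.3185494519117, 'cy': 200.88752058517204, 'k1': -0.08613357013694704, 'R': array([[-0.01180628, -0.99981047, -0.01548014],
       [-0.99870856,  0.0125555 , -0.04922973],
       [ 0.04941476,  0.01487893, -0.99866751]]), 't': array([0.01541482, 0.55003686, 1.33605941])}
```

View pics/scene0.png

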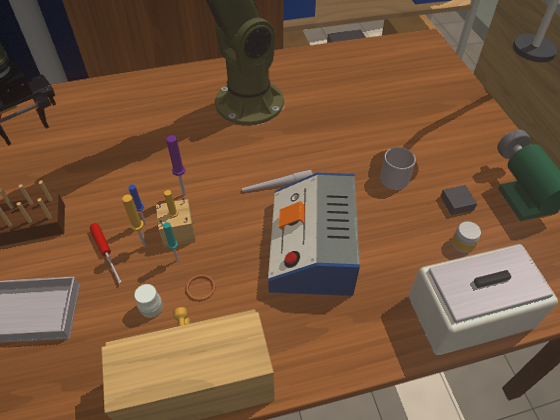

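View pics/top0.png

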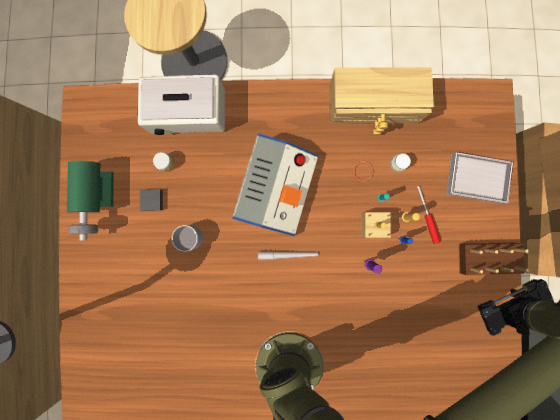

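Candidates for the pin in the scene and top views are:
- purple: (177,160)
- blue: (137,197)
- large brass: (132,212)
- turquoise: (170,235)
- small brass in the wooden block: scene (170,203), top (381,225)

By the description I choose the small brass one in the block, and I'll check it in a close crop.

```bash
cat > h.py <<'E'
import numpy as np,cv2
def K(c): return np.array([[c['fx'],0,c['cx']],[0,c['fy'],c['cy']],[0,0,1.]])
def D(c): return np.array([c['k1'],0,0,0.])
def ray(c,px):
    q=cv2.undistortPoints(np.array([[px]],float),K(c),D(c))[0,0]
    d=c['R'].T@np.array([q[0],q[1],1]); return -c['R'].T@c['t'],d/np.linalg.norm(d)
def onz(c,px,z):
    o,d=ray(c,px); return o+d*(z-o[2])/d[2]
def tri(obs):
    A=np.zeros((3,3));b=np.zeros(3);L=[]
    for c,p in obs:
        o,d=ray(c,p);P=np.eye(3)-np.outer(d,d);A+=P;b+=P@o;L.append((P,o))
    x=np.linalg.solve(A,b); return x,[float(np.linalg.norm(P@(x-o))) for P,o in L]
def proj(c,X):
    return cv2.projectPoints(np.array([X],float),cv2.Rodrigues(c['R'])[0],c['t'],K(c),D(c))[0][0,0]
E
python3 - <<'E'
import cv2,numpy as np
a=cv2.imread("pics/scene0.png");b=cv2.imread("pics/top0.png")
z=lambda i,x,y,w,h,s:cv2.resize(i[y:y+h,x:x+w],None,fx=s,fy=s,interpolation=cv2.INTER_CUBIC)
o=np.zeros((600,800,3),np.uint8)
o[:300,:400]=z(a,110,130,100,75*1,4)
o[:300,:400]=z(a,105,125,133,100,3)[:300,:400] if 0 else z(a,110,185,100,75,4)
o[:300,400:]=z(b,350,180,100,75,4)
o[300:,:400]=z(a,260,180,100,75,4)
o[300:,400:]=z(b,235,140,100,75,4)
cv2.imwrite("pics/crop1.png",o)
E
```

```text
(no output)
```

View pics/crop1.png

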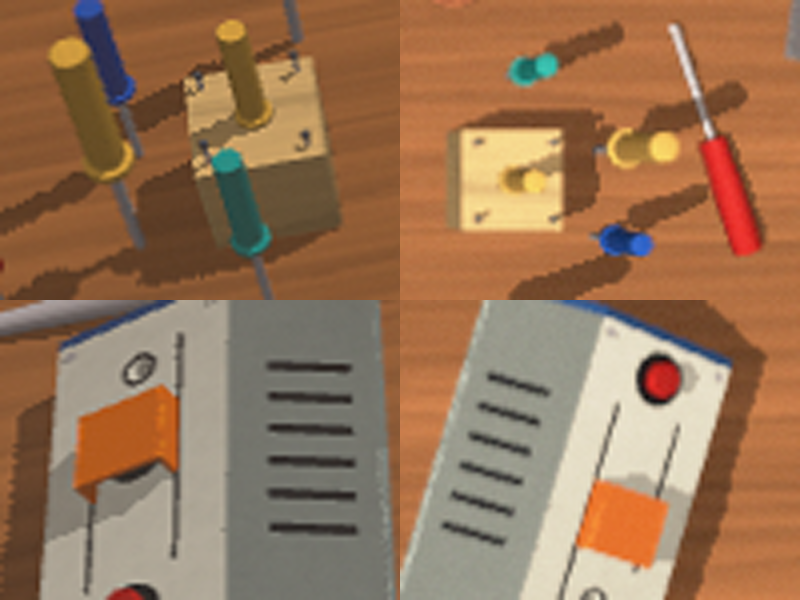

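The crop shows the small brass handle in the block: top end at scene (167.7,192.7) and top view (383.5,225.5). The bigger brass one stands free at top view (416,217). The ringed hole is at scene (294.7,197) and top view (283,215), at the far end of the panel from the red button.

Run:
```python
from station import vision
from h import *
import cv2
s=vision.calibration("scene");t=vision.calibration("top")
for n,a,b in [("pintop",(167.7,192.7),(383.5,225.5)),("collar",(173.2,213.2),(377.8,225)),("bigbrass",(127.5,198),(415.8,216.8)),("teal",(167.2,225),(386,196)),("blue",(132,187),(410,240.8)),("purple",(174,138),(378,268)),("hole",(294.7,197),(283,215.5)),("red",(292,256),(300.5,159.5))]:
    x,e=tri([(s,a),(t,b)]);print(n,x.round(4),np.round(e,4))
for n,px,z in [("pot rim",(185,238),.085),("mandrel tip",(318,254),.01),("cons fl",(316,151),.05)]: print(n,onz(t,px,z).round(3))
# pot rim: scene ellipse by eye
print("pot",tri([(s,(398,160)),(t,(185.5,237))]))
```

```text
pintop [ 0.4659 -0.289   0.1504] [0.0006 0.0006]
collar [ 0.4666 -0.2889  0.0737] [0.0002 0.0002]
bigbrass [ 0.4904 -0.3766  0.1848] [0.0009 0.0009]
teal [ 0.5548 -0.301   0.1418] [0.0003 0.0003]
blue [ 0.4184 -0.3713  0.1419] [0.0001 0.0001]
purple [ 0.3471 -0.254   0.2104] [0.0039 0.0039]
hole [0.5007 0.013  0.0867] [0.0007 0.0007]
red [ 0.6764 -0.043   0.0974] [0.0021 0.0021]
pot rim [0.433 0.325 0.085]
mandrel tip [ 0.372 -0.101  0.01 ]
cons fl [ 0.71  -0.097  0.05 ]
pot (array([0.43495557, 0.32385859, 0.07737001]), [0.001331484185916228, 0.0013314841859159105])
```

Call:
play_rows(
  motion=[
    {"linear": [0.032, -0.02, -0.003], "turn": 0, "grip": 0.5},
    {"linear": [0.032, -0.02, -0.003], "turn": 0, "grip": 0.5},
    {"linear": [0.032, -0.02, -0.003], "turn": 0, "grip": 0.5},
    {"linear": [0.032, -0.02, -0.003], "turn": 0, "grip": 0.5},
    {"linear": [0.032, -0.02, -0.003], "turn": 0, "grip": 0.5},
    {"linear": [0.032, -0.02, -0.003], "turn": 0, "grip": 0.5},
    {"linear": [0.032, -0.02, -0.003], "turn": 0, "grip": 0.5},
    {"linear": [0.032, -0.02, 0], "turn": 0, "grip": 0.5},
    {"linear": [0.032, -0.02, 0], "turn": 0, "grip": 0.5},
    {"linear": [0.03, -0.02, 0], "turn": 0, "grip": 0.5},
  ],
)

```text
time_s: 1.1
tcp_pos: [0.4681, -0.29, 0.2602]
eef_rot: [0.98, 0.198, -0.0, -0.0]
contact_force: [1.2, -0.1, -0.0]
width: 0.0434
grasp_force: 0.0
```

Call:
play_rows(
  motion=[
    {"linear": [0, 0, 0], "turn": -8.5, "grip": 0.5},
    {"linear": [0, 0, 0], "turn": -8.5, "grip": 0.5},
    {"linear": [0, 0, 0], "turn": -8.5, "grip": 0.5},
    {"linear": [0, 0, 0], "turn": -8.5, "grip": 0.5},
    {"linear": [0, 0, 0], "turn": -8.5, "grip": 0.5},
    {"linear": [0, 0, 0], "turn": -8.5, "grip": 0.5},
    {"linear": [0, 0, 0], "turn": -8.5, "grip": 0.5},
    {"linear": [0, 0, 0], "turn": -8.5, "grip": 0.5},
    {"linear": [0, 0, 0], "turn": -8.5, "grip": 0.5},
    {"linear": [0, 0, 0], "turn": -8.5, "grip": 0.5},
  ],
)

```text
time_s: 2.1
tcp_pos: [0.4672, -0.2915, 0.26]
eef_rot: [0.587, 0.81, -0.0, -0.0]
contact_force: [-0.1, -0.1, -0.0]
width: 0.0436
grasp_force: 0.0
```

```bash
cat >> h.py <<'E'
def axes(q):
    from scipy.spatial.transform import Rotation as R
    return R.from_quat(q).as_matrix()
def st(bot,target=None):
    s=bot.state();M=axes(s['eef_rot'])
    print('t',round(s['time_s'],2),'tcp',s['tcp_pos'].round(4),'xang',round(float(np.degrees(np.arctan2(M[1,0],M[0,0]))),1),'zax',M[:,2].round(3),'F',s['contact_force'].round(1),'w',round(s['width'],4),'g',round(float(s['grasp_force']),1),'q7',round(float(s['joint_pos'][6]),2))
    if target is not None: print('to go tool',(M.T@(np.array(target)-s['tcp_pos'])).round(4))
    return s,M
E
python3 - <<'E'
from station import bot,vision
from h import *
st(bot,[.466,-.289,.123])
c=vision.calibration("wrist");im=vision.snapshot("wrist");cv2.imwrite("pics/w1.png",im[:,:,::-1])
print(proj(c,[.466,-.289,.155]),-c['R'].T@c['t'])
E
```

```text
t 2.1 tcp [ 0.4672 -0.2915  0.26  ] xang 108.1 zax [-0.001  0.    -1.   ] F [-0.1 -0.1 -0. ] w 0.0436 g 0.0 q7 0.79
to go tool [ 0.0027 -0.0003  0.1371]
[282.57383428 213.85636043] [ 0.44372849 -0.21765244  0.40524066]
```

View pics/w1.png

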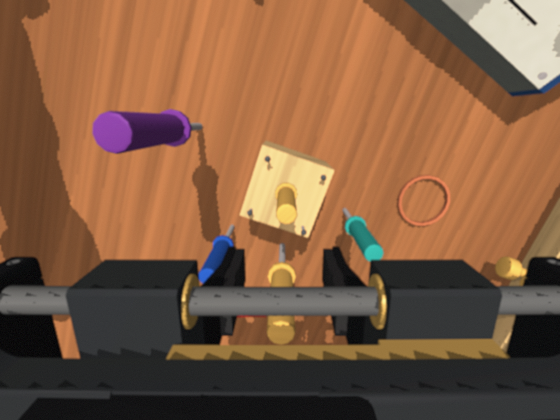

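The wrist view shows the small brass pin in the block with its top at about (287,211). The purple pin is at (115,131) and well clear of the fingers.

Run:
```python
from station import bot,vision
from h import *
c=vision.calibration("wrist")
im=cv2.imread("pics/w1.png");hsv=cv2.cvtColor(im,cv2.COLOR_BGR2HSV)
m=cv2.inRange(hsv[170:230,265:310],(18,130,120),(32,255,255))
k,l,s,ce=cv2.connectedComponentsWithStats(m)
for i in range(1,k):
    if s[i,4]>30: print(s[i],ce[i]+[265,170])
for px in [(287,213),(286.5,190)]: print(onz(c,px,.155 if px[1]>200 else .0775))
# triangulate top with scene
print(tri([(c,(287,213)),(vision.calibration("scene"),(167.7,192.7)),(vision.calibration("top"),(383.5,225.5))]))
p=onz(c,(287,213),.153); st(bot,[p[0],p[1],.123])
```

```text
[ 10  13  22  42 766] [285.72845953 202.91122715]
[ 0.46919021 -0.28718083  0.155     ]
[ 0.46854183 -0.28471848  0.0775    ]
(array([ 0.46776197, -0.28841564,  0.15262114]), [0.0017703791438210303, 0.0003076944662878044, 0.002011009172531914])
t 2.15 tcp [ 0.4671 -0.2916  0.26  ] xang 108.5 zax [-0.001  0.    -1.   ] F [-0.4  0.4  0.2] w 0.0436 g 0.0 q7 0.79
to go tool [0.0029 0.0035 0.137 ]
```

Call:
play_rows(
  motion=[
    {"linear": [0.003, 0.002, 0.02], "turn": 0, "grip": 0.5},
    {"linear": [0, 0, 0.03], "turn": 0, "grip": 0.5},
    {"linear": [0, 0, 0.03], "turn": 0, "grip": 0.5},
    {"linear": [0, 0, 0.03], "turn": 0, "grip": 0.5},
    {"linear": [0, 0, 0.02], "turn": 0, "grip": 0.5},
    {"linear": [0, 0, 0.007], "turn": 0, "grip": 0.5},
    {"linear": [0, 0, 0], "turn": 0, "grip": 0.0},
    {"linear": [0, 0, 0], "turn": 0, "grip": 0.0},
    {"linear": [0, 0, 0], "turn": 0, "grip": 0.0},
    {"linear": [0, 0, 0], "turn": 0, "grip": 0.0},
  ],
  grip_force=20,
)

```text
time_s: 3.15
tcp_pos: [0.4691, -0.2887, 0.1248]
eef_rot: [0.589, 0.808, -0.0, 0.001]
contact_force: [-0.5, 0.4, -0.6]
width: 0.0193
grasp_force: 0.0
```

Call:
play_rows(
  motion=[
    {"linear": [0, 0, 0], "turn": 0, "grip": 0.0},
    {"linear": [0, 0, 0], "turn": 0, "grip": 0.0},
    {"linear": [0, 0, -0.005], "turn": 0, "grip": 0.0},
    {"linear": [0, 0, -0.015], "turn": 0, "grip": 0.0},
    {"linear": [0, 0, -0.025], "turn": 0, "grip": 0.0},
    {"linear": [0, 0, -0.025], "turn": 0, "grip": 0.0},
    {"linear": [0, 0, -0.025], "turn": 0, "grip": 0.0},
    {"linear": [0, 0, -0.025], "turn": 0, "grip": 0.0},
    {"linear": [0, 0, -0.015], "turn": 0, "grip": 0.0},
    {"linear": [0, 0, 0], "turn": 0, "grip": 0.0},
  ],
)

```text
time_s: 4.15
tcp_pos: [0.4695, -0.2887, 0.2613]
eef_rot: [0.589, 0.808, -0.0, 0.002]
contact_force: [-0.5, -0.3, -1.1]
width: 0.0172
grasp_force: 20.0
```

Run:
```python
from station import bot,vision
from h import *
st(bot,[.5007,.013-.08,.26])
```

```text
t 4.15 tcp [ 0.4695 -0.2887  0.2613] xang 107.8 zax [ 0.004 -0.003 -1.   ] F [-0.5 -0.3 -1.1] w 0.0172 g 20.0 q7 0.77
to go tool [0.2016 0.0974 0.0009]
```

Call:
play_rows(
  motion=[
    {"linear": [0.035, 0.017, 0], "turn": 0, "grip": 0.0},
    {"linear": [0.04, 0.019, 0], "turn": 0, "grip": 0.0},
    {"linear": [0.04, 0.019, 0], "turn": 0, "grip": 0.0},
    {"linear": [0.04, 0.019, 0], "turn": 0, "grip": 0.0},
    {"linear": [0.035, 0.017, 0], "turn": 0, "grip": 0.0},
    {"linear": [0.01, 0.005, 0], "turn": 7.1, "grip": 0.0},
    {"linear": [0, 0, 0], "turn": 7.1, "grip": 0.0},
    {"linear": [0, 0, 0], "turn": 7.1, "grip": 0.0},
    {"linear": [0, 0, 0], "turn": 7.1, "grip": 0.0},
    {"linear": [0, 0, 0], "turn": 7.1, "grip": 0.0},
  ],
)

```text
time_s: 5.15
tcp_pos: [0.4979, -0.0683, 0.2571]
eef_rot: [0.809, 0.588, -0.001, -0.001]
contact_force: [0.3, 1.6, -0.7]
width: 0.0173
grasp_force: 20.0
```

Run:
```python
from station import bot,vision
from h import *
import json
st(bot,[.5007,.013,.2])
c=vision.calibration("wrist");im=vision.snapshot("wrist");cv2.imwrite("pics/w2.png",im[:,:,::-1])
json.dump({k:np.array(v).tolist() for k,v in c.items()},open("w2.json","w"))
print(proj(c,[.5007,.013,.087]),proj(c,[.6764,-.043,.097]))
```

```text
t 5.15 tcp [ 0.4979 -0.0683  0.2571] xang 72.0 zax [-0.003  0.001 -1.   ] F [ 0.3  1.6 -0.7] w 0.0173 g 20.0 q7 -0.24
to go tool [ 0.0782 -0.0223  0.0571]
[259.99222133 119.33130656] [456.92722448 119.00210389]
```

View pics/w2.png

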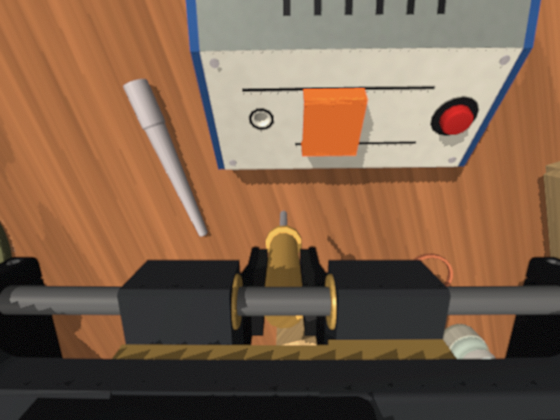

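The wrist view shows the ringed hole at (261,118.5), the orange shutter at (334,122), red at (455,117) and the pin's shank tip at (283,212). It confirms the triangulated hole.

Run:
```python
from station import bot,vision
from h import *
import json
s=vision.calibration("scene");t=vision.calibration("top");c={k:np.array(v) for k,v in json.load(open("w2.json")).items()}
im=cv2.imread("pics/w2.png")
g=cv2.cvtColor(im,cv2.COLOR_BGR2GRAY)[100:140,240:284]
m=(g<90).astype(np.uint8);k,l,st_,ce=cv2.connectedComponentsWithStats(m)
for i in range(1,k):
    if st_[i,4]>20: print(st_[i],st_[i,:2]+st_[i,2:4]/2-.5+[240,100])
h=(261,118.5)
print(tri([(c,h),(s,(294.7,197)),(t,(283,215.5))]), onz(c,h,.0873))
a,b=onz(c,(214,64),.118),onz(c,(504,60),.118);d=a-b;print('panel y ang',np.degrees(np.arctan2(d[1],d[0])))
a,b=onz(c,(232,162),.056),onz(c,(452,160),.056);d=a-b;print('panel y ang',np.degrees(np.arctan2(d[1],d[0])))
S,M=st(bot); print('tip by ray',onz(c,(283,212),S['tcp_pos'][2]-.1148), 'proj expected',proj(c,S['tcp_pos']+M[:,2]*.1148))
```

```text
[  9   9  24  21 116] [260.5 119. ]
(array([0.50120778, 0.01306793, 0.08712097]), [0.0007593310394501964, 0.00040256979690588885, 0.001037454656034672]) [0.50189176 0.01341921 0.0873    ]
panel y ang 163.02050260079395
panel y ang 162.68619961988534
t 5.2 tcp [ 0.4979 -0.0683  0.2571] xang 71.7 zax [-0.003  0.001 -1.   ] F [-0.7  0.4 -0.8] w 0.0177 g 20.0 q7 -0.24
tip by ray [ 0.49840776 -0.06665527  0.14226562] proj expected [282.71430237 213.96146136]
```

Call:
play_rows(
  motion=[
    {"linear": [0.02, -0.005, 0], "turn": -1, "grip": 0.0},
    {"linear": [0.02, -0.005, 0], "turn": 0, "grip": 0.0},
    {"linear": [0.02, -0.005, 0], "turn": 0, "grip": 0.0},
    {"linear": [0.015, -0.005, 0], "turn": 0, "grip": 0.0},
    {"linear": [0.004, -0.001, 0.01], "turn": 0, "grip": 0.0},
    {"linear": [0, 0, 0.01], "turn": 0, "grip": 0.0},
    {"linear": [0, 0, 0.01], "turn": 0, "grip": 0.0},
    {"linear": [0, 0, 0.01], "turn": 0, "grip": 0.0},
    {"linear": [0, 0, 0], "turn": 0, "grip": 0.0},
    {"linear": [0, 0, 0], "turn": 0, "grip": 0.0},
  ],
)

```text
time_s: 6.2
tcp_pos: [0.5016, 0.0127, 0.2182]
eef_rot: [0.803, 0.597, -0.0, -0.0]
contact_force: [0.1, -0.5, -1.1]
width: 0.0178
grasp_force: 20.0
```

Run:
```python
from station import bot,vision
from h import *
S,M=st(bot)
o=np.zeros((600,800,3),np.uint8)
T=S['tcp_pos']+M[:,2]*.1148
for i,(n,H) in enumerate([("wrist",T),("scene",T)]):
    im=vision.snapshot(n)[:,:,::-1];c=vision.calibration(n);p=proj(c,H);print(n,p,proj(c,[.5013,.0131,.0872]))
    x,y=int(p[0])-40,int(p[1])-60 if i==0 else int(p[1])-60
    x=max(x,0);y=max(y,0);print('crop',x,y)
    o[:,400*i:400*i+400]=cv2.resize(im[y:y+120,x:x+80],(400,600),interpolation=cv2.INTER_CUBIC)
cv2.imwrite("pics/c3.png",o)
```

```text
t 6.2 tcp [0.5016 0.0127 0.2182] xang 73.2 zax [-0.001  0.    -1.   ] F [ 0.1 -0.5 -1.1] w 0.0178 g 20.0 q7 -0.39
wrist [282.22409657 214.07583222] [281.97924489 208.62285845]
crop 242 154
scene [294.56154311 192.88432886] [294.56505937 197.03627201]
crop 254 132
```

View pics/c3.png

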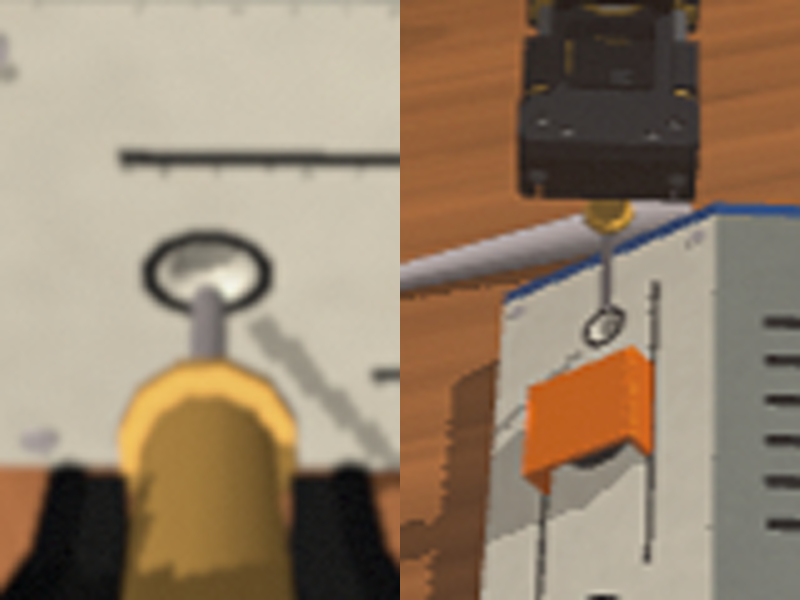

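The wrist crop shows the tip at (283.6,212.4) just above the hole at (283.6,208.4). They are aligned sideways and the hole stands clear, so I go straight down into the mouth.

Call:
play_rows(
  motion=[
    {"linear": [0.001, 0, 0.004], "turn": 0, "grip": 0.0},
    {"linear": [0, 0, 0.004], "turn": 0, "grip": 0.0},
    {"linear": [0, 0, 0.004], "turn": 0, "grip": 0.0},
    {"linear": [0, 0, 0.003], "turn": 0, "grip": 0.0},
    {"linear": [0, 0, 0.003], "turn": 0, "grip": 0.0},
    {"linear": [0, 0, 0.002], "turn": 0, "grip": 0.0},
    {"linear": [0, 0, 0.002], "turn": 0, "grip": 0.0},
    {"linear": [0, 0, 0], "turn": 0, "grip": 0.0},
    {"linear": [0, 0, 0], "turn": 0, "grip": 0.0},
    {"linear": [0, 0, 0], "turn": 0, "grip": 0.0},
  ],
)

```text
time_s: 7.3
tcp_pos: [0.5021, 0.0142, 0.1967]
eef_rot: [0.802, 0.597, 0.0, 0.0]
contact_force: [0.4, -0.6, -1.9]
width: 0.0177
grasp_force: 20.0
```

Call:
play_rows(
  motion=[
    {"linear": [0, 0, 0.002], "turn": 0, "grip": 0.0},
    {"linear": [0, 0, 0], "turn": 0, "grip": 0.0},
    {"linear": [-0.005, 0, 0.0005], "turn": 0, "grip": 0.0},
    {"linear": [-0.0045, 0, 0.0005], "turn": 0, "grip": 0.0},
    {"linear": [-0.005, 0, 0.001], "turn": 0, "grip": 0.0},
    {"linear": [-0.0045, 0, 0.001], "turn": 0, "grip": 0.0},
    {"linear": [-0.0045, 0, 0.0015], "turn": 0, "grip": 0.0},
    {"linear": [-0.0045, 0, 0.0015], "turn": 0, "grip": 0.0},
    {"linear": [0, 0, 0], "turn": 0, "grip": 0.0},
    {"linear": [0, 0, 0], "turn": 0, "grip": 0.0},
  ],
  grip_force=8,
)

```text
time_s: 8.3
tcp_pos: [0.4938, -0.0131, 0.1883]
eef_rot: [0.802, 0.597, -0.0, 0.0]
contact_force: [0.7, 0.3, -0.4]
width: 0.0178
grasp_force: 8.0
```

Run:
```python
from station import bot,vision
from h import *
S,M=st(bot)
o=np.zeros((600,800,3),np.uint8)
for i,(n,x,y) in enumerate([("wrist",242,140),("scene",254,132)]):
    im=vision.snapshot(n)[:,:,::-1];c=vision.calibration(n);print(proj(c,[.5013,.0131,.0872]))
    if i==0: x,y=[int(v)-d for v,d in zip(proj(c,[.5013,.0131,.0872]),(40,40))]
    o[:,400*i:400*i+400]=cv2.resize(im[y:y+120,x:x+80],(400,600),interpolation=cv2.INTER_CUBIC)
cv2.imwrite("pics/c4.png",o)
```

```text
t 8.3 tcp [ 0.4938 -0.0131  0.1883] xang 73.3 zax [-0.    -0.001 -1.   ] F [ 0.7  0.3 -0.4] w 0.0178 g 8.0 q7 -0.35
[282.27976784 186.1449175 ]
[294.56505937 197.03627201]
```

View pics/c4.png

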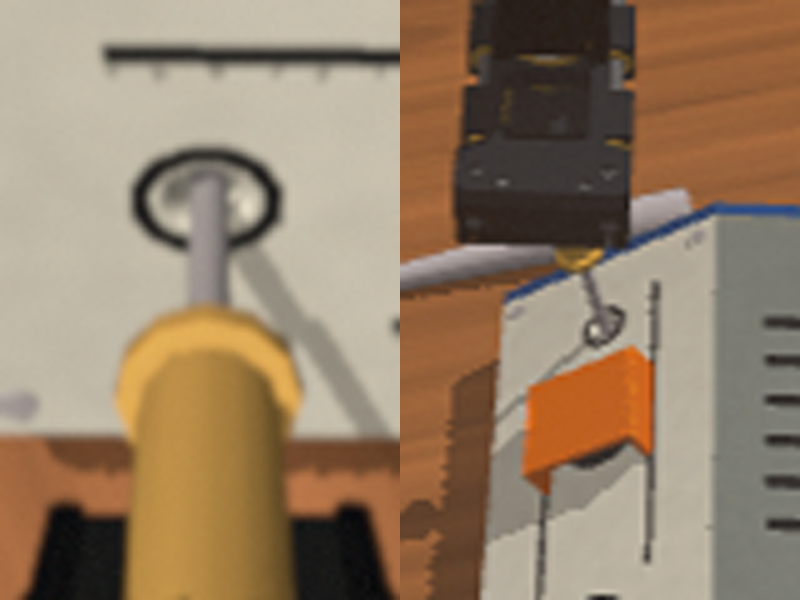

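The pin has tilted in the grip, with its tip still inside the ring at wrist crop (208,180). I continue the arc to 35°.

Call:
play_rows(
  motion=[
    {"linear": [-0.0043, 0, 0.0018], "turn": 0, "grip": 0.0},
    {"linear": [-0.0042, 0, 0.002], "turn": 0, "grip": 0.0},
    {"linear": [-0.0041, 0, 0.0022], "turn": 0, "grip": 0.0},
    {"linear": [-0.004, 0, 0.0022], "turn": 0, "grip": 0.0},
    {"linear": [-0.0038, 0, 0.0025], "turn": 0, "grip": 0.0},
    {"linear": [-0.0038, 0, 0.0026], "turn": 0, "grip": 0.0},
    {"linear": [-0.0036, 0, 0.0028], "turn": 0, "grip": 0.0},
    {"linear": [-0.0035, 0, 0.0029], "turn": 0, "grip": 0.0},
    {"linear": [0, 0, 0], "turn": 0, "grip": 0.0},
    {"linear": [0, 0, 0], "turn": 0, "grip": 0.0},
  ],
)

```text
time_s: 9.4
tcp_pos: [0.4846, -0.0429, 0.1692]
eef_rot: [0.802, 0.597, -0.0, -0.0]
contact_force: [0.5, -0.7, -1.1]
width: 0.0176
grasp_force: 8.0
```

```bash
cat > look.py <<'E'
import sys
from station import bot,vision
from h import *
S,M=st(bot)
f=np.array([.294,.956,0]);n=np.array([-.294*.5736,-.956*.5736,.8192]);H=np.array([.5013,.0131,.0872])
g=S['tcp_pos']-M[:,2]*.002-H
print('grasp rel H: along n',(g@n).round(4),'upslope',(g@np.cross([-.956,.294,0],n)).round(4),'y',(g@np.array([-.956,.294,0])).round(4))
E
cat > shot.py <<'E'
from look import *
o=np.zeros((600,800,3),np.uint8)
for i,(nm,x,y) in enumerate([("wrist",242,140),("scene",254,132)]):
    im=vision.snapshot(nm)[:,:,::-1];c=vision.calibration(nm)
    if i==0: x,y=[int(v)-d for v,d in zip(proj(c,H),(40,40))];print(x,y);x=max(x,0);y=max(y,0)
    o[:,400*i:400*i+400]=cv2.resize(im[y:y+120,x:x+80],(400,600),interpolation=cv2.INTER_CUBIC)
cv2.imwrite(sys.argv[1],o)
E
python3 shot.py pics/c5.png
```

```text
t 9.4 tcp [ 0.4846 -0.0429  0.1692] xang 73.3 zax [-0.001 -0.    -1.   ] F [ 0.5 -0.7 -1.1] w 0.0176 g 8.0 q7 -0.28
grasp rel H: along n 0.1023 upslope 0.0003 y -0.0005
242 108
```

View pics/c5.png

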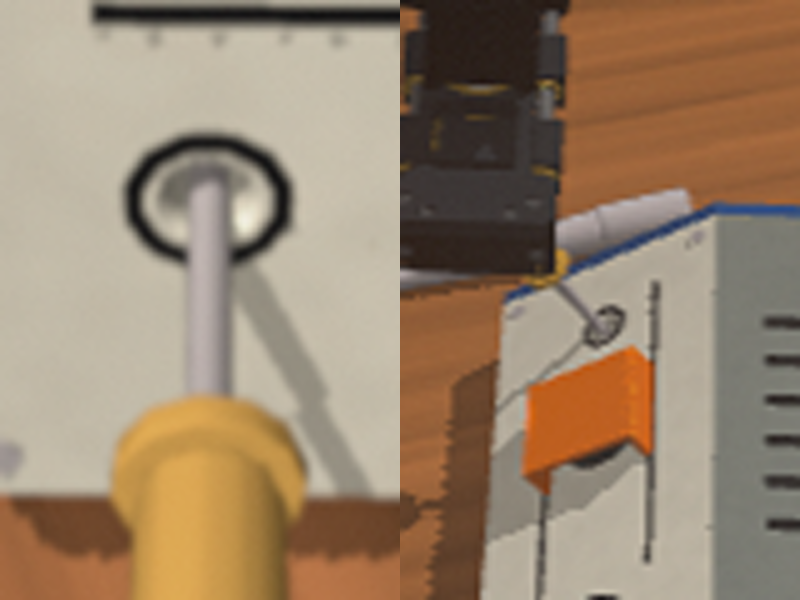

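The pin is now along the hole's axis, its tip well in and the ring clear around it. I tighten the grip and push along the hole.

Call:
play_rows(
  motion=[
    {"linear": [0, 0, 0], "turn": 0, "grip": 0.0},
    {"linear": [0, 0, 0], "turn": 0, "grip": 0.0},
    {"linear": [0.0015, 0, 0.002], "turn": 0, "grip": 0.0},
    {"linear": [0.0015, 0, 0.002], "turn": 0, "grip": 0.0},
    {"linear": [0.0014, 0, 0.002], "turn": 0, "grip": 0.0},
    {"linear": [0.0014, 0, 0.002], "turn": 0, "grip": 0.0},
    {"linear": [0.0014, 0, 0.002], "turn": 0, "grip": 0.0},
    {"linear": [0.0014, 0, 0.002], "turn": 0, "grip": 0.0},
    {"linear": [0.0014, 0, 0.002], "turn": 0, "grip": 0.0},
    {"linear": [0.0014, 0, 0.002], "turn": 0, "grip": 0.0},
  ],
  grip_force=45,
)

```text
time_s: 10.5
tcp_pos: [0.4883, -0.0318, 0.1535]
eef_rot: [0.802, 0.597, -0.0, 0.0]
contact_force: [-1.2, -2.3, 3.7]
width: 0.0169
grasp_force: 45.0
```

Call:
play_rows(
  motion=[
    {"linear": [0, 0, 0], "turn": 0, "grip": 0.0},
    {"linear": [0, 0, 0], "turn": 0, "grip": 0.0},
    {"linear": [0, 0, 0], "turn": 0, "grip": 0.0},
    {"linear": [0, 0, 0], "turn": 0, "grip": 0.0},
    {"linear": [0, 0, 0], "turn": 0, "grip": 0.0},
    {"linear": [0, 0, 0], "turn": 0, "grip": 0.0},
    {"linear": [0, 0, 0], "turn": 0, "grip": 0.0},
    {"linear": [0, 0, 0], "turn": 0, "grip": 0.0},
    {"linear": [0, 0, 0], "turn": 0, "grip": 0.0},
    {"linear": [0, 0, 0], "turn": 0, "grip": 0.0},
  ],
)

```text
time_s: 11.5
tcp_pos: [0.4883, -0.0318, 0.1535]
eef_rot: [0.802, 0.597, -0.0, 0.0]
contact_force: [-0.3, -2.6, 3.5]
width: 0.0166
grasp_force: 45.0
```

```bash
cat > shut.py <<'E'
from look import *
c=vision.calibration("scene");im=vision.snapshot("scene")[:,:,::-1]
hsv=cv2.cvtColor(im.copy(),cv2.COLOR_BGR2HSV)[170:300,250:370]
def cen(lo,hi):
    m=cv2.inRange(hsv,lo,hi);k,l,s,ce=cv2.connectedComponentsWithStats(m)
    return [(int(s[i,4]),(ce[i]+[250,170]).round(1)) for i in range(1,k) if s[i,4]>25]
print('orange',cen((6,180,120),(16,255,255)),'green',cen((40,80,40),(85,255,255)),'red',cen((0,150,80),(5,255,255)))
E
python3 shut.py
```

```text
t 11.5 tcp [ 0.4883 -0.0318  0.1535] xang 73.3 zax [ 0. -0. -1.] F [-0.3 -2.6  3.5] w 0.0166 g 45.0 q7 -0.32
grasp rel H: along n 0.0828 upslope 0.0009 y -0.0007
orange [(489, array([290.7, 234.3]))] green [(93, array([292.6, 216.1]))] red [(111, array([290.5, 257.6]))]
```

The shutter has sprung aside: orange moved from about (291,216) to (291,234), and green now shows at (292.6,216). I withdraw along the hole and go up.

Call:
play_rows(
  motion=[
    {"linear": [-0.0029, 0, -0.0041], "turn": 0, "grip": 0.0},
    {"linear": [-0.0029, 0, -0.0041], "turn": 0, "grip": 0.0},
    {"linear": [-0.0029, 0, -0.0041], "turn": 0, "grip": 0.0},
    {"linear": [-0.0029, 0, -0.0041], "turn": 0, "grip": 0.0},
    {"linear": [-0.0029, 0, -0.0041], "turn": 0, "grip": 0.0},
    {"linear": [-0.0029, 0, -0.0041], "turn": 0, "grip": 0.0},
    {"linear": [-0.0029, 0, -0.0041], "turn": 0, "grip": 0.0},
    {"linear": [-0.0043, 0, -0.0062], "turn": 0, "grip": 0.0},
    {"linear": [-0.0057, 0, -0.0082], "turn": 0, "grip": 0.0},
    {"linear": [0, 0, -0.03], "turn": 0, "grip": 0.0},
  ],
)

```text
time_s: 12.55
tcp_pos: [0.4773, -0.0618, 0.225]
eef_rot: [0.803, 0.596, -0.002, -0.002]
contact_force: [-0.1, 0.3, -1.0]
width: 0.0166
grasp_force: 45.0
```

Call:
play_rows(
  motion=[
    {"linear": [0, 0, -0.03], "turn": 0, "grip": 0.0},
    {"linear": [0, 0, -0.03], "turn": 0, "grip": 0.0},
    {"linear": [0.02, -0.01, -0.02], "turn": 0, "grip": 0.0},
    {"linear": [0.03, -0.015, 0], "turn": 0, "grip": 0.0},
    {"linear": [0.035, -0.017, 0], "turn": 0, "grip": 0.0},
    {"linear": [0.035, -0.017, 0], "turn": 0, "grip": 0.0},
    {"linear": [0.035, -0.017, 0], "turn": 0, "grip": 0.0},
    {"linear": [0.03, -0.015, 0], "turn": 0, "grip": 0.0},
    {"linear": [0.015, -0.007, 0], "turn": 0, "grip": 0.0},
    {"linear": [0, 0, 0], "turn": 0, "grip": 0.0},
  ],
)

```text
time_s: 13.55
tcp_pos: [0.4424, 0.1618, 0.3074]
eef_rot: [0.801, 0.599, 0.0, 0.0]
contact_force: [0.6, -0.5, -0.6]
width: 0.0169
grasp_force: 45.0
```

Run:
```python
from station import bot,vision
from h import *
S,M=st(bot)
c=vision.calibration("wrist");im=vision.snapshot("wrist");cv2.imwrite("pics/w6.png",im[:,:,::-1])
P=np.array([.434,.325,.085]);print(proj(c,P))
print('tip exp',proj(c,S['tcp_pos']-M[:,2]*.002+.1168*(.5736*M[:,0]+.8192*M[:,2])))
T=P-.034*M[:,0];T[2]=.1107;st(bot,T)
import json;json.dump({k:np.array(v).tolist() for k,v in c.items()},open("w6.json","w"))
```

```text
t 13.55 tcp [0.4424 0.1618 0.3074] xang 73.6 zax [ 0.001  0.    -1.   ] F [ 0.6 -0.5 -0.6] w 0.0169 g 45.0 q7 -0.62
[231.65310118  44.81754559]
tip exp [282.57498477 135.13353363]
t 13.6 tcp [0.443  0.1594 0.3071] xang 73.4 zax [ 0.001 -0.001 -1.   ] F [ 0.1 -0.6 -1.2] w 0.0166 g 45.0 q7 -0.62
to go tool [ 0.1222 -0.0559  0.1963]
```

View pics/w6.png

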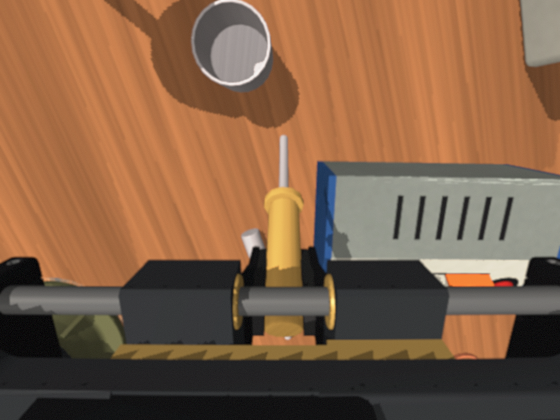

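The view shows the pot rim centred at about (231,43) and the held pin's tip at (283,136), as predicted. I go over the pot and down.

Call:
play_rows(
  motion=[
    {"linear": [0.03, -0.014, 0], "turn": 0, "grip": 0.0},
    {"linear": [0.035, -0.016, 0], "turn": 0, "grip": 0.0},
    {"linear": [0.035, -0.016, 0], "turn": 0, "grip": 0.0},
    {"linear": [0.0235, -0.01, 0], "turn": 0, "grip": 0.0},
    {"linear": [0, 0, 0.02], "turn": 0, "grip": 0.0},
    {"linear": [0, 0, 0.02], "turn": 0, "grip": 0.0},
    {"linear": [0, 0, 0.02], "turn": 0, "grip": 0.0},
    {"linear": [0, 0, 0.02], "turn": 0, "grip": 0.0},
    {"linear": [0, 0, 0.01], "turn": 0, "grip": 0.0},
    {"linear": [0, 0, 0], "turn": 0, "grip": 0.0},
  ],
)

```text
time_s: 14.6
tcp_pos: [0.4252, 0.2913, 0.2153]
eef_rot: [0.803, 0.596, -0.002, -0.0]
contact_force: [0.1, -0.2, -1.3]
width: 0.0171
grasp_force: 45.0
```

Run:
```python
from station import bot,vision
from h import *
S,M=st(bot)
c=vision.calibration("wrist");im=vision.snapshot("wrist");cv2.imwrite("pics/w7.png",im[:,:,::-1])
P=np.array([.4345,.3265,.085]);print(proj(c,P),[proj(c,P+.0405*(np.cos(a)*M[:,0]+np.sin(a)*M[:,1])).round(0).tolist() for a in(0,np.pi/2,np.pi,-np.pi/2)])
print('tip exp',proj(c,S['tcp_pos']-M[:,2]*.002+.1168*(.5736*M[:,0]+.8192*M[:,2])))
T=P-.034*M[:,0];T[2]=.1107;st(bot,T)
```

```text
t 14.6 tcp [0.4252 0.2913 0.2153] xang 73.2 zax [-0.002 -0.002 -1.   ] F [ 0.1 -0.2 -1.3] w 0.0171 g 45.0 q7 -1.04
[281.47388507 168.75582681] [[281.0, 121.0], [328.0, 169.0], [282.0, 213.0], [235.0, 169.0]]
tip exp [282.56905784 135.15209548]
t 14.65 tcp [0.4256 0.2922 0.2165] xang 73.2 zax [-0.001 -0.001 -1.   ] F [0.1 0.8 0. ] w 0.017 g 45.0 q7 -1.04
to go tool [ 0.0015 -0.0013  0.1058]
```

View pics/w7.png

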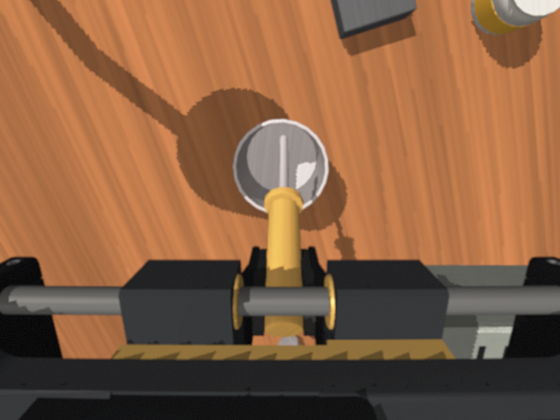

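The rim spans (234–329, 120–213), matching the estimate, with the tip over its inside at (283,136). I go down and release.

Call:
play_rows(
  motion=[
    {"linear": [0.001, 0, 0.015], "turn": 0, "grip": 0.0},
    {"linear": [0, 0, 0.02], "turn": 0, "grip": 0.0},
    {"linear": [0, 0, 0.02], "turn": 0, "grip": 0.0},
    {"linear": [0, 0, 0.02], "turn": 0, "grip": 0.0},
    {"linear": [0, 0, 0.015], "turn": 0, "grip": 0.0},
    {"linear": [0, 0, 0.01], "turn": 0, "grip": 0.0},
    {"linear": [0, 0, 0.005], "turn": 0, "grip": 0.0},
    {"linear": [0, 0, 0], "turn": 0, "grip": 0.0},
    {"linear": [0, 0, 0], "turn": 0, "grip": 0.0},
    {"linear": [0, 0, 0], "turn": 0, "grip": 0.0},
  ],
)

```text
time_s: 15.65
tcp_pos: [0.4258, 0.2947, 0.1124]
eef_rot: [0.802, 0.597, 0.001, 0.0]
contact_force: [-1.1, -0.9, 0.2]
width: 0.0168
grasp_force: 45.0
```

Call:
play_rows(
  motion=[
    {"linear": [0, 0, 0], "turn": 0, "grip": 0.25},
    {"linear": [0, 0, 0], "turn": 0, "grip": 0.3},
    {"linear": [0, 0, 0], "turn": 0, "grip": 0.4},
    {"linear": [0, 0, 0], "turn": 0, "grip": 0.5},
    {"linear": [0, 0, 0], "turn": 0, "grip": 0.5},
    {"linear": [0, 0, 0], "turn": 0, "grip": 0.5},
    {"linear": [0, 0, 0], "turn": 0, "grip": 0.5},
    {"linear": [0, 0, -0.01], "turn": 0, "grip": 0.5},
    {"linear": [0, 0, -0.02], "turn": 0, "grip": 0.5},
    {"linear": [0, 0, -0.03], "turn": 0, "grip": 0.5},
  ],
)

```text
time_s: 16.65
tcp_pos: [0.4243, 0.2939, 0.1717]
eef_rot: [0.802, 0.597, -0.001, -0.0]
contact_force: [0.4, -0.3, -0.6]
width: 0.0436
grasp_force: 0.0
```

Call:
play_rows(
  motion=[
    {"linear": [0, 0, -0.03], "turn": 0, "grip": 0.5},
    {"linear": [0, 0, -0.03], "turn": 0, "grip": 0.5},
    {"linear": [0, 0, -0.03], "turn": 0, "grip": 0.3},
    {"linear": [0, 0, -0.03], "turn": 0, "grip": 0},
    {"linear": [-0.03, 0, 0], "turn": 0, "grip": 0},
    {"linear": [-0.03, 0, 0], "turn": 0, "grip": 0},
    {"linear": [-0.03, 0, 0], "turn": 0, "grip": 0},
    {"linear": [0, 0, 0], "turn": 0, "grip": 0},
    {"linear": [0, 0, 0], "turn": 0, "grip": 0},
    {"linear": [0, 0, 0], "turn": 0, "grip": 0},
  ],
)

```text
time_s: 17.65
tcp_pos: [0.3994, 0.2095, 0.292]
eef_rot: [0.802, 0.598, 0.0, -0.0]
contact_force: [-0.2, 0.9, 0.5]
width: 0.0008
grasp_force: 0.0
```

```bash
python3 shut.py
python3 - <<'E'
from station import bot,vision
from h import *
o=np.zeros((600,800,3),np.uint8)
w=vision.snapshot("wrist")[:,:,::-1];o[:300,:400]=cv2.resize(w,(400,300))
s=vision.snapshot("scene")[:,:,::-1]
o[:300,400:]=cv2.resize(s[120:210,340:460],(400,300),interpolation=cv2.INTER_CUBIC)
o[300:,:400]=cv2.resize(s[170:290,250:410],(400,300),interpolation=cv2.INTER_CUBIC)
t=vision.snapshot("top")[:,:,::-1]
o[300:,400:]=cv2.resize(t[135:255,200:360],(400,300),interpolation=cv2.INTER_CUBIC)
cv2.imwrite("pics/c8.png",o)
y=np.array([-.956,.294,0]);n=np.array([-.294*.5736,-.956*.5736,.8192]);H=np.array([.5013,.0131,.0872])
B=H-.065*y+.012*n
print('start_top',B)
for nm in("scene","top"): print(nm,proj(vision.calibration(nm),B))
st(bot,B+[0,0,.1])
E
```

```text
t 17.65 tcp [0.3994 0.2095 0.292 ] xang 73.4 zax [ 0.001  0.001 -1.   ] F [-0.2  0.9  0.5] w 0.0008 g 0.0 q7 -0.69
grasp rel H: along n 0.0789 upslope 0.248 y 0.1552
orange [(487, array([290.7, 234.2]))] green [(96, array([292.5, 216. ]))] red [(110, array([290.5, 257.6]))]
start_top [ 0.56141634 -0.01259034  0.0970304 ]
scene [290.90856785 214.81185235]
top [290.66029608 195.91263166]
t 17.85 tcp [0.3993 0.2092 0.2915] xang 73.4 zax [-0.001  0.001 -1.   ] F [0.6 0.5 0.1] w 0.0006 g 0.0 q7 -0.69
to go tool [-0.1663  0.2188  0.0942]
```

View pics/c8.png

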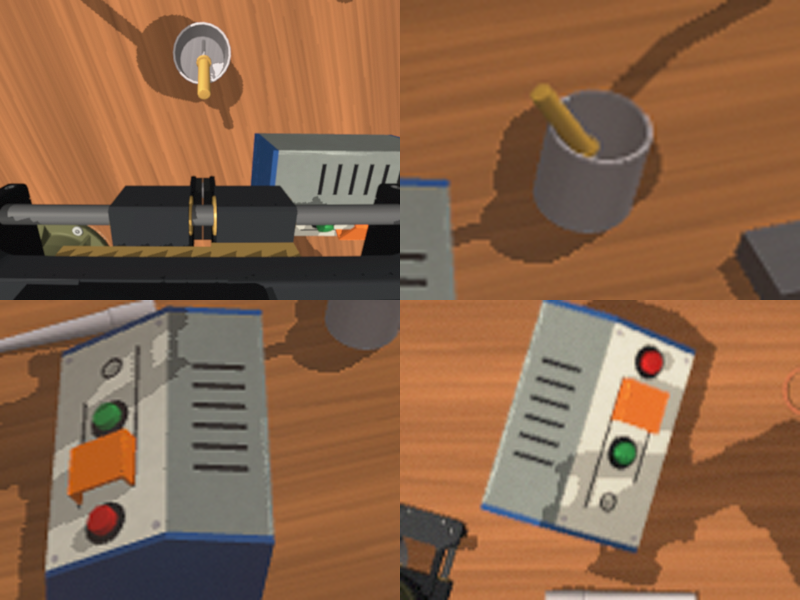

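The pin leans in the standing pot with its tip down, and the shutter is fully aside with green exposed (top view about (289,196)). I measure the button and head there with the fingers shut.

Run:
```python
from station import bot,vision
from h import *
ob=[]
for nm,(x0,y0,x1,y1) in {"scene":(270,200,310,230),"top":(270,180,310,210)}.items():
    c=vision.calibration(nm);im=np.ascontiguousarray(vision.snapshot(nm)[:,:,::-1])
    m=cv2.inRange(cv2.cvtColor(im,cv2.COLOR_BGR2HSV),(40,80,30),(85,255,255))[y0:y1,x0:x1]
    cn=max(cv2.findContours(m,0,1)[0],key=cv2.contourArea);e=cv2.fitEllipse(cn);print(nm,e,x0,y0)
    ob.append((c,(e[0][0]+x0,e[0][1]+y0)))
print(tri(ob), [onz(c,p,.097) for c,p in ob])
y=np.array([-.956,.294,0]);n=np.array([-.294*.5736,-.956*.5736,.8192]);H=np.array([.5013,.0131,.0872])
B=H-.065*y+.012*n;print(B)
S,M=st(bot)
T=B-.007*np.array([.294,.956,0]);T[2]=B[2]+.017+.03
st(bot,T)
```

```text
scene ((22.460208892822266, 16.04027557373047), (9.0520658493042, 11.493782997131348), 51.04490661621094) 270 200
top ((19.061248779296875, 15.748758316040039), (8.478584289550781, 9.170735359191895), 13.03260326385498) 270 180
(array([ 0.56215685, -0.00817911,  0.09179149]), [0.0006296128037959872, 0.0006296128037959416]) [array([ 0.56595163, -0.009945  ,  0.097     ]), array([ 0.56199649, -0.00758644,  0.097     ])]
[ 0.56141634 -0.01259034  0.0970304 ]
t 17.95 tcp [0.3994 0.2088 0.2915] xang 73.4 zax [-0.001  0.001 -1.   ] F [ 0.2  0.7 -0.6] w 0.0005 g 0.0 q7 -0.69
t 17.95 tcp [0.3994 0.2088 0.2915] xang 73.4 zax [-0.001  0.001 -1.   ] F [ 0.2  0.7 -0.6] w 0.0005 g 0.0 q7 -0.69
to go tool [-0.1728  0.2187  0.1472]
```

Call:
play_rows(
  motion=[
    {"linear": [-0.0228, 0.0287, 0], "turn": 0, "grip": 0},
    {"linear": [-0.025, 0.032, 0], "turn": 0, "grip": 0},
    {"linear": [-0.025, 0.032, 0], "turn": 0, "grip": 0},
    {"linear": [-0.025, 0.032, 0], "turn": 0, "grip": 0},
    {"linear": [-0.025, 0.032, 0], "turn": 0, "grip": 0},
    {"linear": [-0.025, 0.032, 0], "turn": 0, "grip": 0},
    {"linear": [-0.025, 0.03, 0], "turn": 0, "grip": 0},
    {"linear": [0, 0, 0.03], "turn": 0, "grip": 0},
    {"linear": [0, 0, 0.04], "turn": 0, "grip": 0},
    {"linear": [0, 0, 0.03], "turn": 0, "grip": 0},
  ],
)

```text
time_s: 18.95
tcp_pos: [0.5588, -0.0204, 0.1891]
eef_rot: [0.802, 0.597, -0.001, -0.001]
contact_force: [-0.5, 0.3, -0.2]
width: 0.0005
grasp_force: 0.0
```

Run:
```python
from station import bot
from h import *
B=np.array([.5614,-.0126,.0970]);T=B-.007*np.array([.294,.956,0]);T[2]=B[2]+.017+.03
st(bot,T)
```

```text
t 18.95 tcp [ 0.5588 -0.0204  0.1891] xang 73.3 zax [-0.002  0.001 -1.   ] F [-0.5  0.3 -0.2] w 0.0005 g 0.0 q7 -0.42
to go tool [0.0012 0.0003 0.0451]
```

Call:
play_rows(
  motion=[
    {"linear": [-0.003, 0, 0.02], "turn": 0, "grip": 0},
    {"linear": [0, 0, 0.02], "turn": 0, "grip": 0},
    {"linear": [0, 0, 0.01], "turn": 0, "grip": 0},
    {"linear": [0, 0, 0.006], "turn": 0, "grip": 0},
    {"linear": [0, 0, 0.002], "turn": 0, "grip": 0},
    {"linear": [0, 0, 0], "turn": 0, "grip": 0},
    {"linear": [0, 0, 0], "turn": 0, "grip": 0},
    {"linear": [0, 0, 0], "turn": 0, "grip": 0},
    {"linear": [0, 0, 0], "turn": 0, "grip": 0},
    {"linear": [0, 0, 0], "turn": 0, "grip": 0},
  ],
)

```text
time_s: 19.95
tcp_pos: [0.5585, -0.0231, 0.134]
eef_rot: [0.802, 0.597, 0.0, 0.0]
contact_force: [0.1, -1.0, 0.6]
width: 0.0004
grasp_force: 0.0
```

Call:
play_rows(
  motion=[
    {"linear": [0, 0, 0.005], "turn": 0, "grip": 0},
    {"linear": [0, 0, 0.005], "turn": 0, "grip": 0},
    {"linear": [0.0009, 0, 0.0013], "turn": 0, "grip": 0},
    {"linear": [0.0009, 0, 0.0013], "turn": 0, "grip": 0},
    {"linear": [0.0009, 0, 0.0013], "turn": 0, "grip": 0},
    {"linear": [0.0009, 0, 0.0013], "turn": 0, "grip": 0},
    {"linear": [0.0009, 0, 0.0013], "turn": 0, "grip": 0},
    {"linear": [0, 0, 0], "turn": 0, "grip": 0},
    {"linear": [0, 0, 0], "turn": 0, "grip": 0},
    {"linear": [0, 0, 0], "turn": 0, "grip": 0},
  ],
)

```text
time_s: 20.95
tcp_pos: [0.5597, -0.0188, 0.1172]
eef_rot: [0.802, 0.597, 0.0, 0.0]
contact_force: [-0.2, -0.3, -0.2]
width: 0.0003
grasp_force: 0.2
```

Call:
play_rows(
  motion=[
    {"linear": [0.0006, 0, 0.0008], "turn": 0, "grip": 0},
    {"linear": [0.0006, 0, 0.0008], "turn": 0, "grip": 0},
    {"linear": [0.0006, 0, 0.0008], "turn": 0, "grip": 0},
    {"linear": [0, 0, 0], "turn": 0, "grip": 0},
    {"linear": [0, 0, 0], "turn": 0, "grip": 0},
    {"linear": [0, 0, 0], "turn": 0, "grip": 0},
    {"linear": [0, 0, 0], "turn": 0, "grip": 0},
    {"linear": [0, 0, 0], "turn": 0, "grip": 0},
    {"linear": [0, 0, 0], "turn": 0, "grip": 0},
    {"linear": [0, 0, 0], "turn": 0, "grip": 0},
  ],
)

```text
time_s: 21.95
tcp_pos: [0.5602, -0.0172, 0.1148]
eef_rot: [0.802, 0.597, 0.0, 0.0]
contact_force: [-0.3, -3.5, 1.8]
width: 0.0004
grasp_force: 1.4
```

Call:
play_rows(
  motion=[
    {"linear": [0.0006, 0, 0.0008], "turn": 0, "grip": 0},
    {"linear": [0.0006, 0, 0.0008], "turn": 0, "grip": 0},
    {"linear": [0.0006, 0, 0.0008], "turn": 0, "grip": 0},
    {"linear": [0, 0, 0], "turn": 0, "grip": 0},
    {"linear": [0, 0, 0], "turn": 0, "grip": 0},
    {"linear": [0, 0, 0], "turn": 0, "grip": 0},
    {"linear": [0, 0, 0], "turn": 0, "grip": 0},
    {"linear": [0, 0, 0], "turn": 0, "grip": 0},
    {"linear": [0, 0, 0], "turn": 0, "grip": 0},
    {"linear": [0, 0, 0], "turn": 0, "grip": 0},
  ],
)

```text
time_s: 22.95
tcp_pos: [0.5607, -0.0155, 0.1124]
eef_rot: [0.802, 0.597, -0.0, 0.0]
contact_force: [-0.6, -2.4, 3.5]
width: 0.0004
grasp_force: 2.2
```

Call:
play_rows(
  motion=[
    {"linear": [0.0006, 0, 0.0008], "turn": 0, "grip": 0},
    {"linear": [0.0003, 0, 0.0004], "turn": 0, "grip": 0},
    {"linear": [0, 0, 0], "turn": 0, "grip": 0},
    {"linear": [0, 0, 0], "turn": 0, "grip": 0},
    {"linear": [0, 0, 0], "turn": 0, "grip": 0},
    {"linear": [0, 0, 0], "turn": 0, "grip": 0},
    {"linear": [0, 0, 0], "turn": 0, "grip": 0},
    {"linear": [0, 0, 0], "turn": 0, "grip": 0},
    {"linear": [0, 0, 0], "turn": 0, "grip": 0},
    {"linear": [0, 0, 0], "turn": 0, "grip": 0},
  ],
)

```text
time_s: 23.95
tcp_pos: [0.561, -0.0151, 0.1116]
eef_rot: [0.802, 0.597, -0.0, 0.0]
contact_force: [-1.6, -3.8, 7.7]
width: 0.0004
grasp_force: 4.1
```

Call:
play_rows(
  motion=[
    {"linear": [0.0006, 0, 0.0008], "turn": 0, "grip": 0},
    {"linear": [0, 0, 0], "turn": 0, "grip": 0},
    {"linear": [0, 0, 0], "turn": 0, "grip": 0},
    {"linear": [0, 0, 0], "turn": 0, "grip": 0},
    {"linear": [0, 0, 0], "turn": 0, "grip": 0},
    {"linear": [0, 0, 0], "turn": 0, "grip": 0},
    {"linear": [0, 0, 0], "turn": 0, "grip": 0},
    {"linear": [0, 0, 0], "turn": 0, "grip": 0},
    {"linear": [0, 0, 0], "turn": 0, "grip": 0},
    {"linear": [0, 0, 0], "turn": 0, "grip": 0},
  ],
)

```text
time_s: 24.95
tcp_pos: [0.5611, -0.015, 0.1114]
eef_rot: [0.803, 0.597, -0.001, 0.001]
contact_force: [-4.0, -4.0, 11.6]
width: 0.0006
grasp_force: 6.2
```

Call:
play_rows(
  motion=[
    {"linear": [0.0006, 0, 0.0008], "turn": 0, "grip": 0},
    {"linear": [0, 0, 0], "turn": 0, "grip": 0},
    {"linear": [0, 0, 0], "turn": 0, "grip": 0},
    {"linear": [0, 0, 0], "turn": 0, "grip": 0},
    {"linear": [0, 0, 0], "turn": 0, "grip": 0},
    {"linear": [0, 0, 0], "turn": 0, "grip": 0},
    {"linear": [0, 0, 0], "turn": 0, "grip": 0},
    {"linear": [0, 0, 0], "turn": 0, "grip": 0},
    {"linear": [0, 0, 0], "turn": 0, "grip": 0},
    {"linear": [0, 0, 0], "turn": 0, "grip": 0},
  ],
)

```text
time_s: 25.95
tcp_pos: [0.5611, -0.0149, 0.1112]
eef_rot: [0.803, 0.596, -0.001, 0.001]
contact_force: [-5.8, -5.2, 14.6]
width: 0.0004
grasp_force: 8.3
```

Call:
play_rows(
  motion=[
    {"linear": [-0.0012, 0, -0.0016], "turn": 0, "grip": 0},
    {"linear": [-0.0018, 0, -0.0025], "turn": 0, "grip": 0},
    {"linear": [-0.0018, 0, -0.0025], "turn": 0, "grip": 0},
    {"linear": [-0.0029, 0, -0.0041], "turn": 0, "grip": 0},
    {"linear": [-0.0029, 0, -0.0041], "turn": 0, "grip": 0},
    {"linear": [-0.0029, 0, -0.0041], "turn": 0, "grip": 0},
    {"linear": [0, 0, -0.03], "turn": 0, "grip": 0},
    {"linear": [0, 0, -0.04], "turn": 0, "grip": 0},
    {"linear": [0, 0, -0.04], "turn": 0, "grip": 0},
    {"linear": [0, 0, -0.02], "turn": 0, "grip": 0},
  ],
)

```text
time_s: 26.95
tcp_pos: [0.5586, -0.0256, 0.2623]
eef_rot: [0.802, 0.597, 0.002, 0.002]
contact_force: [0.3, -0.8, 0.8]
width: 0.0006
grasp_force: 0.0
```

Call:
play_rows(
  motion=[
    {"linear": [-0.03, 0, 0], "turn": 0, "grip": 0},
    {"linear": [-0.03, 0, 0], "turn": 0, "grip": 0},
    {"linear": [-0.03, 0, 0], "turn": 0, "grip": 0},
    {"linear": [-0.02, 0, 0], "turn": 0, "grip": 0},
    {"linear": [0, 0, 0], "turn": 0, "grip": 0},
    {"linear": [0, 0, 0], "turn": 0, "grip": 0},
    {"linear": [0, 0, 0], "turn": 0, "grip": 0},
    {"linear": [0, 0, 0], "turn": 0, "grip": 0},
    {"linear": [0, 0, 0], "turn": 0, "grip": 0},
    {"linear": [0, 0, 0], "turn": 0, "grip": 0},
  ],
)

```text
time_s: 27.95
tcp_pos: [0.526, -0.1309, 0.2584]
eef_rot: [0.802, 0.597, 0.0, -0.0]
contact_force: [-0.6, 0.1, 0.4]
width: 0.0005
grasp_force: 0.0
```

```bash
python3 shut.py
python3 - <<'E'
import cv2,numpy as np
from station import vision
for nm in("scene","top"):
    a=cv2.imread(f"pics/{nm}0.png");b=np.ascontiguousarray(vision.snapshot(nm)[:,:,::-1])
    m=(cv2.absdiff(a,b).max(2)>70).astype(np.uint8);m=cv2.morphologyEx(m,cv2.MORPH_OPEN,np.ones((3,3),np.uint8))
    k,l,s,c=cv2.connectedComponentsWithStats(m);print(nm,[(s[i].tolist()) for i in range(1,k) if s[i,4]>12])
E
```

```text
t 27.95 tcp [ 0.526  -0.1309  0.2584] xang 73.4 zax [-0.  0. -1.] F [-0.6  0.1  0.4] w 0.0005 g 0.0 q7 -0.15
grasp rel H: along n 0.2167 upslope -0.0074 y -0.0659
orange [(488, array([290.7, 234.2]))] green [(94, array([292.5, 216. ]))] red [(110, array([290.5, 257.6]))]
scene [[203, 58, 24, 41, 717], [3, 85, 52, 42, 912], [7, 113, 10, 6, 32], [207, 125, 44, 55, 1742], [0, 127, 10, 17, 68], [168, 202, 7, 12, 69], [277, 202, 27, 47, 916], [160, 215, 11, 7, 51]]
top [[315, 165, 71, 167, 4507], [285, 166, 23, 22, 343], [280, 185, 22, 21, 343], [342, 205, 4, 4, 15], [348, 208, 17, 11, 132], [541, 213, 9, 24, 182], [427, 215, 11, 29, 142], [412, 216, 5, 4, 19], [385, 219, 5, 4, 18], [336, 223, 10, 9, 48], [352, 226, 9, 4, 30], [197, 241, 4, 4, 14], [466, 279, 94, 56, 2660], [336, 356, 29, 64, 1031], [424, 358, 104, 62, 2872], [315, 385, 8, 6, 36], [258, 391, 6, 10, 44], [322, 402, 7, 6, 35]]
```

The scene difference shows only the arm, the missing pin and the shutter. The button is back up and the bystanders are unmoved, so I hand in.

```bash
python3 -c "
from station import bot
print(bot.sign_off())"
```

```text
the job is handed in; nothing more can be done
None
```

The job is handed in after about 28 s on the robot's clock: the pin tripped the shutter and leans tip down in the standing pot, and the green button was pressed to its stop and sprang back. I viewed 11 pictures, one over the limit of 10.

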